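Sort full from empty slide boxes by feel

ROBOT

A 6-joint arm with a two-finger parallel gripper is mounted at the origin on the work surface. World frame = base frame: x ahead of the robot, y to its left, z up, the work surface at z = 0. Lengths are in m, angles in rad, forces in N, time in s.
With the tool pointing down it reaches from about 0.275 to 0.85 m from the base axis. Payload 5.2 kg.
Tool frame: the origin (TCP) lies at the very end of the fingers, on their centre line; the grasp point (between the pads) lies 19 mm behind it; z points along the fingers, y is the line along which they close (so a half turn about z gives the same grasp; the last joint's range is limited). The gripper opens to 85 mm and grips with 20 to 120 N. Pads are 22 mm wide; open, the fingers measure 114 mm over their backs; the gripper's body (76 mm by 85 mm) begins 54 mm behind the grasp point. The pads swing forward as they close: fully open they stand 13 mm farther back than shut.
Start: joints at [-1.362, 0.259, 1.535, -0, 1.348, -0.203], TCP at [0.22, -0.504, 0.198] pointing down, gripper open.
Joint ranges: [-3.14, 3.14], [-0.91, 2.08], [0.19, 2.58], [-1.22, 4.36], [0.22, 2.71], [-3.12, 3.12]. Speed limits (rad/s): [2.57, 2.57, 3.14, 3.14, 3.14, 3.14].

INTERFACE

Orientations are given as a unit quaternion [w, x, y, z].
In Python, from cell import ctrl gives the robot as it stands.
- The arm moves only by the shell command python3 -m handwheel 'ROWS'. ROWS is text: rows parted by semicolons, each of 5 numbers parted by spaces: the shift along the tool's x, y, z in units of 25 mm (1.0 is 25 mm), then the turn about the tool's z in units of 5 degrees (1.0 is 5 degrees), then the closure, from 0 (fully open) to 1 (shut). In form: x y z spin hand; .... A call has exactly 8 rows; each row shifts and turns the commanded pose from where the row before left it, along the tool's axes as they then stand; what a row does not reach is not made up. A row lasts 1/10 s, in which the tool goes at most 50 mm and 8.59 degrees, less where a joint would pass 70% of its speed; a pose out of reach is approached as far as the arm can. A call is refused whole if a number of a shift passes 1 or a number of a turn 1, either way. A call with a gripper value outside its range is refused whole. The fingers move at their own pace and stop on an object; the grip force is fixed at half the most. Time passes only in rows, so rows that do not move let the fingers close, or fill a call up. It gives the time, the measured TCP pose, the force, the opening and the grip force at its end, in the units of the state.
- ctrl.sense(): the state, without advancing time (a new reading comes with each control period).
- ctrl.snapshot(name): name is "scene" or "top"; returns (picture, depth): 420x560x3 uint8, red, green, blue; 420x560 float32, m along the optical axis (not along the pixel's ray), 0 where there is no reading.
- ctrl.camera_info(name): a dict with "intrinsics" (3x3 intrinsics, pixels), "k1" (the pictures are not rectified: a ray, as slopes to the right and down, at radius r is drawn at 1 + k1 r^2 times it, then the intrinsics apply), "R" (3x3) and "t" (3): a world point X has camera coordinates R X + t. Camera axes: x right, y down, z forward; pixel columns grow to the right and rows downward; lengths in m; the calibration is good to about 2 mm. A picture is of the moment at which its call begins. camera_info takes no time and is no camera call.
- ctrl.finish_job(): hands the job in; it is judged then, once.
The state is a dict: "time_s": time; "joint_positions": joint angles; "dq": joint speeds; "joint_torque": joint torques, N m; "eef_pos": TCP position; "eef_rot": TCP orientation; "contact_force": force on the tool from outside, world axes, zero at the start; "ft_torque": the same for the moment, N m; "finger_gap": opening from 0.0 (shut) to 1.0 (fully open); "finger_force": force on a finger pad.
Only numpy, scipy, OpenCV 4.12 (cv2) and the standard library are available. Lean on these libraries where they do the work, as an engineer would, in place of code of your own. Each camera call takes 0.05 s, during which the arm holds its last target. There are 200 camera calls.

TASK

The three closed slide boxes leaning in the saw-tooth sorter look alike, but some are full of glass slides and some are empty: lift each one to feel which it is. Stand every full box upright on its long edge in the low steel tray and put every empty one into the deeper plastic crate, setting each down rather than dropping it. Leave the short wooden case in the sorter and do not disturb the other things on the bench.

Things in the scene. Friction and masses are not known exactly. Their poses are not given: they have to be found in the camera images.
- box_a: Closed slide box, grey plastic, blank paper cards: 165 mm long (its x), 35 thick (y), 92 high (z), origin at its centre. Stands on its long edge in the sorter, z leaning 25 degrees from vertical to the sorter's +y. The three boxes look the same; an empty one weighs about 160 g, a full one (50 glass slides) 360 to 410 g.
- box_b: The same as box_a: Closed slide box, grey plastic, blank paper cards: 165 mm long (its x), 35 thick (y), 92 high (z), origin at its centre. Stands on its long edge in the sorter, z leaning 25 degrees from vertical to the sorter's +y. The three boxes look the same; an empty one weighs about 160 g, a full one (50 glass slides) 360 to 410 g.
- box_c: The same as box_a: Closed slide box, grey plastic, blank paper cards: 165 mm long (its x), 35 thick (y), 92 high (z), origin at its centre. Stands on its long edge in the sorter, z leaning 25 degrees from vertical to the sorter's +y. The three boxes look the same; an empty one weighs about 160 g, a full one (50 glass slides) 360 to 410 g.
- case: Short wooden case, 110 mm long (x), 35 mm thick (y) and only 58 mm high (z), loose, standing and leaning in one of the sorter's four seats like the boxes. Origin in its middle plane 46 mm above its underside along its z (where a slide box has its centre). It stays where it is.
- sorter: Fixed grey steel saw-tooth sorter, 150 mm deep (x), 305 wide (y), 37 high; origin at the centre of its underside. Four seats 80 mm apart along y, tilted 25 degrees: what stands there leans to +y on a riser 34 mm high (along the box). 37 mm is free beside each flat face; the neighbour at +y reaches 34 mm higher along the lean, so it is roomiest to empty it from its +y end.
- tray: Low open steel archive tray, for the full boxes: 200 x 190 mm (x, y) outside, walls 4 mm, rim 38 mm high, inner floor 4 mm above the bench. Origin at the centre of its underside. Fixed. Up to three slide boxes stand in it side by side, long edges along its x, at y = -58, 0 and 58 mm. May be on either side of the sorter.
- crate: Deeper open black plastic crate, for the empty boxes: 204 x 196 mm (x, y) outside, walls 6 mm, rim 78 mm high, inner floor 6 mm above the bench. Origin at the centre of its underside. Fixed. Room for three slide boxes as in the tray. On the other side of the sorter from the tray.
- petri: Two stacked clear petri dishes, 90 mm across, 32 mm high, origin at the centre of the underside, on the bench beyond the sorter. A bystander, loose.
- pen: Marker pen 140 mm long (x), 14 mm thick, lying on the bench between robot and sorter, origin under its middle. A bystander, loose.
- beaker: Glass beaker 68 mm across, 90 mm high, origin at the centre of the underside, on the bench beyond the left container. A bystander, loose.
- jar: Brown glass jar 64 mm across, 85 mm high, origin at the centre of the underside, on the bench beyond the right container. A bystander, loose.
There are look-alikes about, which are no part of the job. What is shaped like the box_b but orange is not meant. Leave any turquoise or yellow look-alike of the box_c alone.

How it is judged:
By the outcome, as a careful person would: the job done as asked, in the order asked, and still so for the second after the job is handed in, with the robot touching nothing.
It also fails if it takes over 72 s, if anything falls off the work surface, if the arm or the gripper's body presses on something with over 40 N, if the wrist force passes 120 N, or if a joint passes its speed limit or range.

## Working session

There is one attempt and no reset: what is moved stays moved. The work goes in short steps, Python scripts to look and compute and a shell command to move; the robot and the scene stay as the last step left them, time stands still between calls to the robot, and variables do not carry over. Pictures are saved under pics/ and viewed, at most 10 in all, crops included, and the job is handed in when it is done.

```bash
ls; mkdir -p pics
cat > h.py <<'E'
import numpy as np, cv2, json
from cell import ctrl
def snap(n,f):
    im,d=ctrl.snapshot(n); cv2.imwrite(f'pics/{f}.png',im[:,:,::-1]); np.savez(f'pics/{f}.npz',im=im,d=d); return im,d
def pts(n,uv,d):
    c=ctrl.camera_info(n);K=np.array(c['intrinsics']);R=np.array(c['R']);t=np.array(c['t'])
    uv=np.asarray(uv,float).reshape(-1,1,2)
    p=cv2.undistortPoints(uv,K,np.array([c['k1'],0,0,0,0.])).reshape(-1,2)
    z=np.asarray(d,float).reshape(-1,1)
    return (np.c_[p,np.ones(len(p))]*z-t)@R
def cloud(n,d):
    h,w=d.shape;u,v=np.meshgrid(np.arange(w),np.arange(h))
    P=pts(n,np.c_[u.ravel(),v.ravel()],d.ravel()).reshape(h,w,3);P[d==0]=np.nan;return P
E
python3 - <<'E'
from h import *
for n in('scene','top'):
    snap(n,n+'0'); c=ctrl.camera_info(n); R=np.array(c['R']);print(n,c['k1'],-R.T@np.array(c['t']),R[2],c['intrinsics'])
print(ctrl.sense())
E
```

```text
pics
scene -0.13688721070245116 [ 1.15626799 -0.56975197  1.20629395] [-0.45538248  0.38322185 -0.80359679] [[461.80917449   0.         285.3100073 ]
 [  0.         461.80917449 210.91551497]
 [  0.           0.           1.        ]]
top 0.032415079212755014 [ 0.13587584 -0.03709955  1.73230945] [ 0.20841414  0.00281589 -0.97803661] [[439.3727455    0.         279.26549004]
 [  0.         439.3727455  202.22065857]
 [  0.           0.           1.        ]]
{'time_s': 0.1, 'joint_positions': array([-1.36180316e+00,  2.59289062e-01,  1.53598522e+00,  9.87262506e-06,
        1.34799767e+00, -2.02803612e-01]), 'dq': array([ 0.00190852, -0.00177004, -0.00254673,  0.00103984, -0.00131212,
        0.00080465]), 'joint_torque': array([ 3.04665460e-03, -4.46970999e+01, -2.91246593e+01, -1.78553473e-04,
        6.23719330e-03,  3.16813157e-05]), 'eef_pos': array([ 0.22005163, -0.50348045,  0.19734303]), 'eef_rot': array([-8.39655602e-04,  9.78877586e-01,  2.04445510e-01,  2.21485275e-06]), 'contact_force': array([-0.23402467,  0.0500119 , -0.64924824]), 'ft_torque': array([-0.03242478,  0.00449371, -0.00146549]), 'finger_force': 0.0, 'finger_gap': 1.0027609549236816}
```

View pics/top0.png

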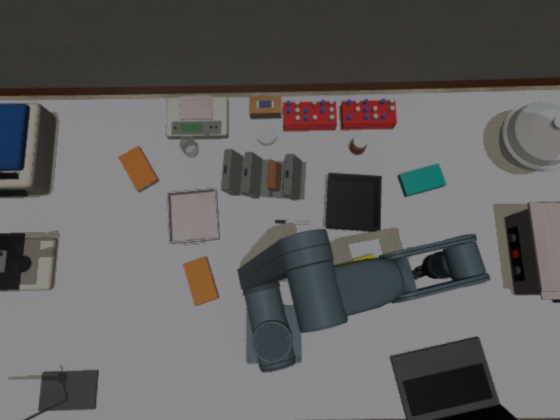

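View pics/scene0.png

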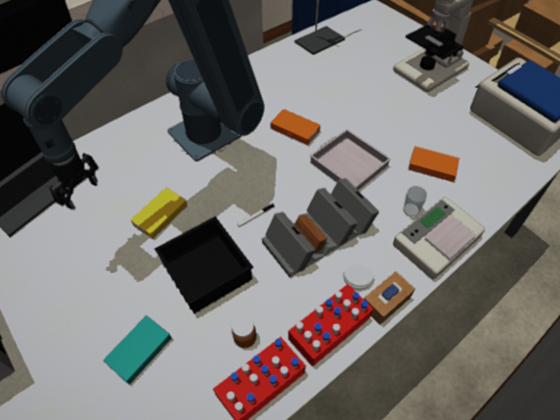

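The top view shows the sorter around (265,177). Its seats, from left to right, hold a grey box (232,172), a grey box (252,175), the wooden case (274,177) and a grey box (291,177). The tray is at (193,216) and the crate at (353,202), with the pen at (292,221) and the petri dishes at (266,135). The look-alikes are orange (138,168) and (200,280), turquoise (422,180) and yellow (365,258). None of them is grey or in the sorter, so I leave them alone.

Run:
```python
from h import *
z=np.load('pics/top0.npz');im,d=z['im'],z['d'];P=cloud('top',d)
z2=np.load('pics/scene0.npz');P2=cloud('scene',z2['d'])
# sorter region
for nm,Q in(('top',P),('scene',P2)):
  q=Q.reshape(-1,3);
  for b,(x0,x1,y0,y1,zl) in dict(sorter=(.47,.75,-.13,.26,.02),tray=(.35,.62,.2,.42,.02),crate=(.4,.66,-.36,-.14,.05)).items():
    m=(q[:,0]>x0)&(q[:,0]<x1)&(q[:,1]>y0)&(q[:,1]<y1)&(q[:,2]>zl)&(q[:,2]<.14)
    s=q[m]; 
    if len(s)<20: print(nm,b,len(s));continue
    r=cv2.minAreaRect(s[:,:2].astype(np.float32)*1000);print(nm,b,len(s),np.round(r[0]),np.round(r[1]),round(r[2],1),np.round(np.percentile(s[:,2],[1,50,99]),3))
bench=P[230:250,100:160].reshape(-1,3);print('bench z',np.nanmedian(bench[:,2]))
# profile along rows of top image
for r in(170,178,186):
  print(r,[tuple(np.round(P[r,c]*1000).astype(int)) for c in range(216,312,3)])
crop=cv2.resize(im[130:220,200:330,::-1],None,fx=6,fy=6,interpolation=cv2.INTER_CUBIC)
c2=cv2.resize(z2['im'][165:285,250:390,::-1],None,fx=5,fy=5,interpolation=cv2.INTER_CUBIC)
cv2.imwrite('pics/crop0.png',c2)
```

```text
top sorter 3235 [617.  66.] [254. 396.] 6.9 [0.021 0.071 0.109]
top tray 420 [452. 309.] [205. 195.] 4.1 [0.02  0.037 0.049]
top crate 307 [ 497. -284.] [135. 205.] 85.1 [0.051 0.077 0.087]
scene sorter 5432 [617.  66.] [250. 399.] 7.4 [0.022 0.07  0.107]
scene tray 680 [455. 310.] [215. 203.] 4.0 [0.02  0.034 0.045]
scene crate 760 [ 500. -283.] [139. 211.] 85.4 [0.05  0.076 0.083]
bench z 0.000500102996035914
170 [(np.int64(646), np.int64(225), np.int64(-4)), (np.int64(644), np.int64(212), np.int64(1)), (np.int64(645), np.int64(200), np.int64(-1)), (np.int64(614), np.int64(174), np.int64(103)), (np.int64(616), np.int64(164), np.int64(94)), (np.int64(616), np.int64(152), np.int64(94)), (np.int64(620), np.int64(142), np.int64(80)), (np.int64(627), np.int64(133), np.int64(55)), (np.int64(633), np.int64(123), np.int64(35)), (np.int64(616), np.int64(106), np.int64(90)), (np.int64(615), np.int64(94), np.int64(93)), (np.int64(611), np.int64(82), np.int64(106)), (np.int64(614), np.int64(71), np.int64(97)), (np.int64(620), np.int64(60), np.int64(76)), (np.int64(626), np.int64(50), np.int64(
[... 3195 characters left out ...]
64(556), np.int64(3), np.int64(68)), (np.int64(555), np.int64(-9), np.int64(71)), (np.int64(559), np.int64(-21), np.int64(54)), (np.int64(565), np.int64(-32), np.int64(29)), (np.int64(568), np.int64(-44), np.int64(18)), (np.int64(547), np.int64(-55), np.int64(97)), (np.int64(545), np.int64(-67), np.int64(108)), (np.int64(545), np.int64(-78), np.int64(105)), (np.int64(551), np.int64(-91), np.int64(80)), (np.int64(555), np.int64(-103), np.int64(64)), (np.int64(564), np.int64(-116), np.int64(26)), (np.int64(567), np.int64(-129), np.int64(16)), (np.int64(569), np.int64(-142), np.int64(5)), (np.int64(568), np.int64(-153), np.int64(10))]<stdin>:15: RuntimeWarning: invalid value encountered in cast
```

View pics/crop0.png

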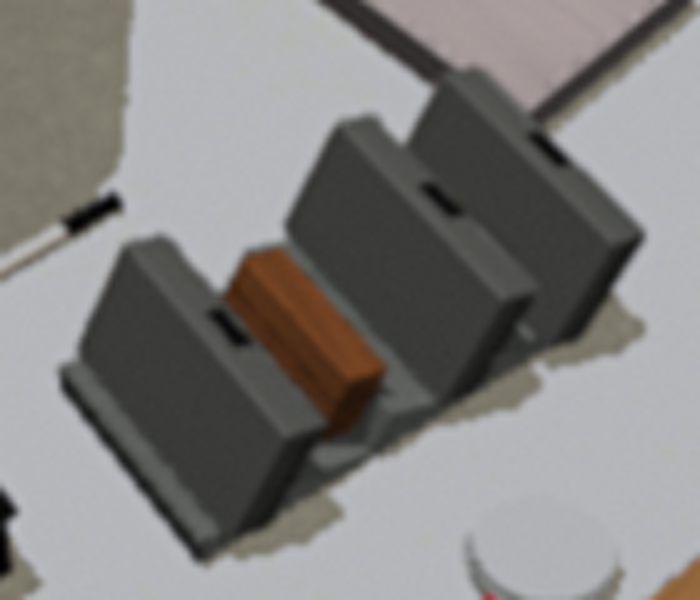

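The crop confirms three grey boxes leaning towards world +y, with the case in the third seat from the left. Next I fit planes to the boxes' faces.

```bash
cat > fit.py <<'E'
from h import *
def load(f): z=np.load(f'pics/{f}.npz');return z['im'],z['d']
E
python3 - <<'E'
from h import *
for n in('scene','top'):
  z=np.load(f'pics/{n}0.npz');im=cv2.cvtColor(z['im'],cv2.COLOR_RGB2HSV);P=cloud(n,z['d']);N=im.shape
  ok=(P[...,0]>.47)&(P[...,0]<.72)&(P[...,1]>-.14)&(P[...,1]<.2)&(P[...,2]>.05)&(P[...,2]<.12)
  # right faces: slope fit per box; seat lines y = y0 + (z-.06)*tan25
  for nm,yc in(('L',.14),('M',.06),('R',-.10)):
    q=P[ok]; s=q[:,1]-(q[:,2]-.06)*.466
    m=(abs(s-yc)<.03); q=q[m]
    # points on the right face: z between .045 and .09
    f=q[(q[:,2]>.05)&(q[:,2]<.088)]
    for it in range(5):
      A=np.c_[f[:,0]-.58,np.ones(len(f)),]; b=f[:,1]-(f[:,2]-.06)*.466
      c=np.linalg.lstsq(A,b,rcond=None)[0]; r=b-A@c; 
      if it==4: break
      k=abs(r)<max(.004,1.5*np.std(r)); f=f[k]
    # top face: heights along lean
    lean=np.array([0,.4226,.9063]); 
    t=q[(q[:,2]>.09)|((s[m]-yc)>.02)]
    print(n,nm,len(f),'yaw',np.degrees(np.arctan(-c[0])).round(2),'y at x=.58,z=.06',c[1].round(4),'std',r.std().round(4),'x range',np.percentile(f[:,0],[1,99]).round(3),'zmax',np.percentile(q[:,2],[95,99]).round(3))
# rims
for n in('scene','top'):
  z=np.load(f'pics/{n}0.npz');q=cloud(n,z['d']).reshape(-1,3)
  for nm,(x0,x1,y0,y1,zl,zh) in dict(tray=(.33,.58,.195,.43,.028,.048),crate=(.37,.63,-.41,-.165,.065,.09)).items():
    s=q[(q[:,0]>x0)&(q[:,0]<x1)&(q[:,1]>y0)&(q[:,1]<y1)&(q[:,2]>zl)&(q[:,2]<zh)]
    r=cv2.minAreaRect((s[:,:2]*1000).astype(np.float32));print(n,nm,len(s),np.round(r[0]),np.round(r[1]),round(r[2],1))
# black latch marks
z=np.load('pics/scene0.npz');im=z['im'].max(2);P=cloud('scene',z['d'])
m=((im<28)&(P[...,2]>.07)&(P[...,1]>-.13)&(P[...,1]<.2)&(P[...,0]>.5)).astype(np.uint8)
k,l,st,ce=cv2.connectedComponentsWithStats(m)
for i in range(1,k):
  if st[i,4]>=4: print('mark',st[i,4],ce[i].round(1),np.nanmedian(P[l==i],0).round(4))
E
```

```text
scene L 456 yaw 4.81 y at x=.58,z=.06 0.1414 std 0.0019 x range [0.539 0.701] zmax [0.105 0.107]
scene M 485 yaw 4.61 y at x=.58,z=.06 0.0607 std 0.0018 x range [0.527 0.689] zmax [0.105 0.108]
scene R 491 yaw 4.7 y at x=.58,z=.06 -0.1001 std 0.0017 x range [0.517 0.678] zmax [0.105 0.107]
top L 208 yaw 4.61 y at x=.58,z=.06 0.1382 std 0.0019 x range [0.534 0.695] zmax [0.106 0.11 ]
top M 197 yaw 4.93 y at x=.58,z=.06 0.0581 std 0.0019 x range [0.519 0.682] zmax [0.106 0.11 ]
top R 172 yaw 4.49 y at x=.58,z=.06 -0.1027 std 0.0015 x range [0.51  0.673] zmax [0.106 0.109]
scene tray 512 [453. 310.] [219. 203.] 4.0
scene crate 1007 [ 493. -315.] [204. 221.] 85.7
top tray 400 [447. 308.] [216. 195.] 4.4
top crate 531 [ 489. -317.] [203. 216.] 85.1
mark 9 [358.8 194.2] [0.6243 0.1722 0.101 ]
mark 11 [337.7 204.3] [0.6107 0.0958 0.1008]
mark 6 [373.3 216.5] [0.703  0.1606 0.0796]
mark 5 [353.2 226.4] [0.6916 0.0846 0.0846]
mark 14 [295.8 230.6] [ 0.6042 -0.0643  0.0999]
mark 8 [310.2 254.4] [ 0.6811 -0.0761  0.0799]
```

```bash
cat > go.py <<'E'
import sys; from h import *
from scipy.spatial.transform import Rotation as Ro
s=ctrl.sense();w,x,y,z=s['eef_rot'];R=Ro.from_quat([x,y,z,w]).as_matrix()
yaw=np.degrees(np.arctan2(R[1,0],R[0,0]))
print('t',round(s['time_s'],2),'p',s['eef_pos'].round(4),'yaw',yaw.round(2),'F',s['contact_force'].round(2),'gap',round(float(s['finger_gap']),3),'ff',round(float(s['finger_force']),1))
if len(sys.argv)>3:
  a=list(map(float,sys.argv[1:])); yt=a[3] if len(a)>3 else yaw
  c,n=np.cos(np.radians(yt)),np.sin(np.radians(yt)); d=np.array(a[:3])-s['eef_pos']
  print('units (after spin) x %.2f y %.2f z %.2f spin %.2f'%((c*d[0]+n*d[1])/.025,(n*d[0]-c*d[1])/.025,-d[2]/.025,(yaw-yt)/5))
E
python3 -m handwheel '0 0 0 0.94 0; 0 0 0 0.94 0; 0 0 0 0.94 0; 0 0 0 0.94 0; 0 0 0 0.94 0; 0 0 0 0.94 0.1; 0 0 0 0 0.27; 0 0 0 0 0.27'
python3 go.py .62 .163 .18 -4.7
```

```text
time_s: 0.9
eef_pos: [0.2201, -0.5038, 0.1978]
eef_rot: [-0.0, 0.999, -0.039, -0.0]
contact_force: [-0.2, 0.5, 0.1]
finger_gap: 0.729
finger_force: 0.0
t 0.9 p [ 0.2201 -0.5038  0.1978] yaw -4.48 F [-0.16  0.52  0.09] gap 0.729 ff 0.0
units (after spin) x 13.76 y -27.89 z 0.71 spin 0.04
```

```bash
python3 -m handwheel '0.5 -1 0 0.04 0.27; 0.5 -1 0 0 0.27; 0.5 -1 0 0 0.27; 0.5 -1 0 0 0.27; 0.5 -1 0 0 0.27; 0.5 -1 0 0 0.27; 0.5 -1 0 0 0.27; 0.5 -1 0 0 0.27' >/dev/null
python3 -m handwheel '0.5 -1 0 0 0.27; 0.5 -1 0 0 0.27; 0.5 -1 0 0 0.27; 0.5 -1 0 0 0.27; 0.5 -1 0 0 0.27; 0.5 -1 0 0 0.27; 0.5 -1 0 0 0.27; 0.5 -1 0 0 0.27' >/dev/null
python3 -m handwheel '0.5 -1 0 0 0.27; 0.5 -1 0 0 0.27; 0.5 -1 0 0 0.27; 0.5 -1 0 0 0.27; 0.5 -1 0 0 0.27; 0.5 -1 0 0 0.27; 0.5 -1 0 0 0.27; 0.5 -1 0 0 0.27' >/dev/null
python3 go.py .62 .163 .135 -4.7
```

```text
t 3.3 p [0.5697 0.0699 0.198 ] yaw -4.68 F [0.38 0.2  0.81] gap 0.734 ff 0.0
units (after spin) x 1.70 y -3.88 z 2.52 spin 0.00
```

```bash
python3 -m handwheel '0.4 -1 0 0 0.27; 0.4 -1 0.2 0 0.27; 0.4 -1 0.5 0 0.27; 0.4 -0.88 0.5 0 0.27; 0.1 0 0.5 0 0.27; 0 0 0.5 0 0.27; 0 0 0.3 0 0.27; 0 0 0 0 0.27' >/dev/null
python3 go.py .62 .163 .058 -4.7
python3 - <<'E'
from h import *
a,_=snap('scene','s1');b,_=snap('top','t1')
x=cv2.resize(a[130:290,230:410,::-1],(675,600),interpolation=cv2.INTER_CUBIC);cv2.imwrite('pics/c1.png',x)
E
```

```text
t 4.1 p [0.6185 0.1609 0.1341] yaw -4.84 F [ 0.28 -0.03 -0.15] gap 0.728 ff 0.0
units (after spin) x 0.05 y -0.09 z 3.05 spin -0.03
```

View pics/c1.png

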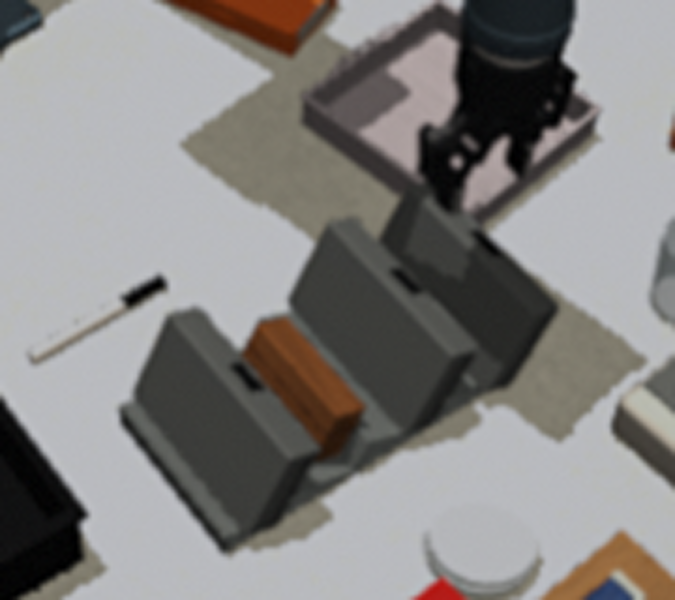

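The crop shows the open fingers straddling box L's top edge: right tip near (445,205), left tip near (520,160), the box's mark at (487,243). I'll descend gently.

```bash
python3 -m handwheel '0.05 -0.1 0.4 -0.03 0.27; 0 0 0.4 0 0.27; 0 0 0.4 0 0.27; 0 0 0.3 0 0.27; 0 0 0.3 0 0.27; 0 0 0.2 0 0.27; 0 0 0 0 0.27; 0 0 0 0 0.27' >/dev/null
python3 go.py .62 .163 .058 -4.7
python3 - <<'E'
from h import *
snap('scene','s2');snap('top','t2')
P=cloud('scene',np.load('pics/s2.npz')['d']).reshape(-1,3)
m=(P[:,0]>.6)&(P[:,0]<.64)&(P[:,1]>.08)&(P[:,1]<.22)&(P[:,2]>.08)&(P[:,2]<.16)
q=P[m];q=q[np.argsort(-q[:,1])];print(q[::4].round(3).tolist())
E
```

```text
t 5.0 p [0.6213 0.1643 0.0857] yaw -4.66 F [ 0.41 -0.74 -0.1 ] gap 0.731 ff 0.0
units (after spin) x -0.05 y 0.06 z 1.11 spin 0.01
[[0.633, 0.207, 0.151], [0.637, 0.198, 0.152], [0.638, 0.197, 0.135], [0.619, 0.196, 0.147], [0.614, 0.196, 0.133], [0.617, 0.195, 0.16], [0.622, 0.195, 0.141], [0.633, 0.195, 0.128], [0.63, 0.194, 0.14], [0.637, 0.194, 0.131], [0.628, 0.194, 0.133], [0.616, 0.193, 0.132], [0.625, 0.193, 0.154], [0.629, 0.192, 0.14], [0.636, 0.191, 0.148], [0.607, 0.188, 0.093], [0.627, 0.185, 0.095], [0.616, 0.182, 0.097], [0.626, 0.181, 0.098], [0.62, 0.178, 0.099], [0.63, 0.177, 0.099], [0.605, 0.176, 0.097], [0.633, 0.173, 0.101], [0.613, 0.172, 0.102], [0.623, 0.17, 0.104], [0.621, 0.168, 0.102], [0.613, 0.167, 0.105], [0.633, 0.164, 0.103], [0.622, 0.163, 0.103], [0.636, 0.161, 0.104], [0.613, 0.159, 0.102], [0.622, 0.158, 0.102], [0.617, 0.156, 0.094], [0.637, 0.155, 0.109], [0.619, 0.155, 0.091], [0.632, 0.154, 0.095], [0.617, 0.153, 0.086], [0.631, 0.153, 0.105], [0.639, 0.152, 0.094], [0.615, 0.151, 0.081], [0.623, 0.151, 0.089], [0.625, 0.15, 0.082], [0.62, 0.149, 0.087], [0.622, 0.149, 0.084], [0.605, 0.147, 0.085], [0.624, 0.146, 0.084], [0.622, 0.145, 0.083], [0.631, 0.133, 0.145], [0.632, 0.131, 0.152], [0.628, 0.128, 0.146], [0.632, 0.128, 0.146], [0.631, 0.127, 0.155], [0.625, 0.124, 0.132], [0.629, 0.123, 0.146], [0.619, 0.121, 0.138], [0.623, 0.12, 0.148], [0.631, 0.109, 0.086], [0.629, 0.106, 0.092], [0.639, 0.105, 0.093], [0.629, 0.102, 0.095], [0.617, 0.101, 0.094], [0.627, 0.099, 0.096], [0.638, 0.098, 0.093], [0.626, 0.096, 0.097], [0.635, 0.095, 0.097], [0.628, 0.093, 0.097], [0.634, 0.092, 0.098], [0.622, 0.091, 0.097], [0.633, 0.089, 0.1], [0.617, 0.087, 0.1], [0.614, 0.086, 0.103], [0.601, 0.085, 0.106], [0.603, 0.083, 0.104], [0.626, 0.082, 0.105], [0.614, 0.081, 0.103]]
```

```bash
python3 -m handwheel '0 0 0.4 0 0.27; 0 0 0.4 0 0.27; 0 0.03 0.3 0 0.27; 0 0 0 0 0.27; 0 0.15 0 0 0.32; 0 0.15 0 0 0.37; 0 0.15 0 0 0.42; 0 0.15 0 0 0.45' 
python3 go.py .62 .144 .058 -4.7
```

```text
time_s: 5.9
eef_pos: [0.6209, 0.1523, 0.061]
eef_rot: [-0.003, 0.999, -0.041, 0.002]
contact_force: [-4.8, 14.9, 18.2]
finger_gap: 0.552
finger_force: 10.9
t 5.9 p [0.6209 0.1523 0.061 ] yaw -4.69 F [-4.84 14.88 18.24] gap 0.552 ff 10.9
units (after spin) x -0.01 y 0.33 z 0.12 spin 0.00
```

```bash
python3 -m handwheel '0 0 -0.2 0 0.5; 0 0 -0.2 0 0.6; 0 0 -0.2 0 1; 0 0 -0.2 0 1; 0 0 -0.2 0 1; 0 0 -0.2 0 1; 0 0 -0.2 0 1; 0 0 0 0 1'
python3 - <<'E'
from h import *
a,_=snap('scene','s3')
x=cv2.resize(a[130:290,230:410,::-1],(675,600),interpolation=cv2.INTER_CUBIC);cv2.imwrite('pics/c3.png',x)
E
```

```text
time_s: 6.7
eef_pos: [0.6206, 0.1486, 0.094]
eef_rot: [-0.0, 0.999, -0.041, 0.001]
contact_force: [0.1, 0.0, 0.0]
finger_gap: -0.0
finger_force: 0.0
```

View pics/c3.png

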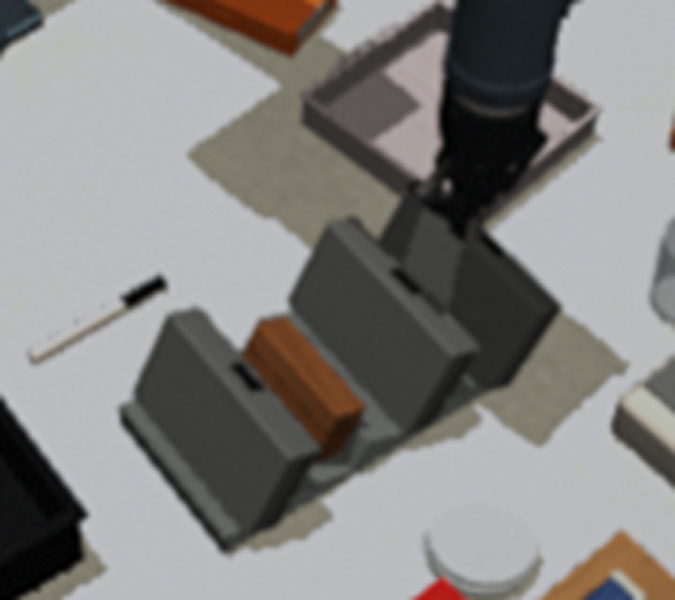

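The box slipped out and leaned back into its seat: the grip had been shallow, and I lifted before it was upright. Box M has free space on its right, above the case, so I'll take it first and stand it fully upright between the pads before lifting.

```bash
python3 -m handwheel '0 0 -0.5 0 1; 0 0 -0.8 0 1; 0 0 -0.3 0 0.16; 0 0.4 0 0 0.16; 0 0.9 0 0 0.16; -0.2 0.9 0 0 0.16; 0 0.6 0 0 0.16; 0 0 0 0 0.16' >/dev/null
python3 go.py .6075 .078 .045 -4.7
```

```text
t 7.55 p [0.609  0.0769 0.1326] yaw -4.81 F [-0.44  0.36  0.39] gap 0.841 ff 0.0
units (after spin) x -0.06 y -0.04 z 3.51 spin -0.02
```

```bash
python3 -m handwheel '0 -0.04 0.5 0 0.16; 0 0 0.5 0 0.16; 0 0 0.5 0 0.16; 0 0 0.4 0 0.16; 0 0 0.3 0 0.16; 0 0 0 0 0.16; 0 0 0 0 0.16; 0 0 0 0 0.16' >/dev/null
python3 go.py .6075 .078 .045 -4.7
```

```text
t 8.35 p [0.6099 0.0802 0.0787] yaw -4.65 F [ 1.17  0.49 -0.52] gap 0.838 ff 0.0
units (after spin) x -0.09 y 0.10 z 1.35 spin 0.01
```

```bash
python3 -m handwheel '0 0.05 0.4 0 0.16; 0 0 0.4 0 0.16; 0 0 0.3 0 0.16; 0 0 0.2 0 0.16; 0 0 0 0 0.16; 0 0.1 -0.05 0 0.21; 0 0.1 -0.05 0 0.26; 0 0.1 -0.05 0 0.31' >/dev/null
python3 go.py .6075 .058 .05 -4.7
python3 -m handwheel '0 0.1 -0.05 0 0.36; 0 0.1 -0.05 0 0.41; 0 0.1 -0.05 0 0.46; 0 0.1 -0.05 0 0.51; 0 0.1 -0.05 0 0.56; 0 0 0 0 1; 0 0 0 0 1; 0 0 0 0 1' >/dev/null
python3 go.py .6075 .058 .05 -4.7
```

```text
t 9.15 p [0.6092 0.0715 0.0502] yaw -4.66 F [0.39 1.54 1.33] gap 0.687 ff 0.7
units (after spin) x -0.02 y 0.55 z 0.01 spin 0.01
t 9.95 p [0.6079 0.0589 0.0557] yaw -4.66 F [ 0.25 -0.59  2.32] gap 0.397 ff 59.8
units (after spin) x -0.01 y 0.04 z 0.23 spin 0.01
```

```bash
python3 -m handwheel '0 0 -0.2 0 1; 0 0 -0.5 0 1; 0 0 -0.8 0 1; 0 0 -0.8 0 1; 0 0 -0.8 0 1; 0 0 -0.8 0 1; 0 0 -0.3 0 1; 0 0 0 0 1' >/dev/null
python3 go.py
python3 -m handwheel '0 0 0 0 1; 0 0 0 0 1; 0 0 0 0 1; 0 0 0 0 1; 0 0 0 0 1; 0 0 0 0 1; 0 0 0 0 1; 0 0 0 0 1' >/dev/null
python3 go.py .453 .309 .17 4
python3 - <<'E'
from h import *
for i in range(3):
  a,_=snap('scene','s4'); s=ctrl.sense(); print(s['contact_force'].round(2))
x=cv2.resize(a[100:290,230:410,::-1],(568,600),interpolation=cv2.INTER_CUBIC);cv2.imwrite('pics/c4.png',x)
E
```

```text
t 10.75 p [0.6084 0.0591 0.1622] yaw -4.65 F [-0.53 -0.21 -1.58] gap 0.398 ff 59.8
t 11.55 p [0.6076 0.0591 0.1606] yaw -4.65 F [-0.42 -0.58 -1.67] gap 0.397 ff 59.8
units (after spin) x -5.47 y -10.41 z -0.37 spin -1.73
[ 0.24  0.9  -1.38]
[ 0.25 -0.06 -1.69]
[ 0.04 -0.08 -1.58]
```

View pics/c4.png

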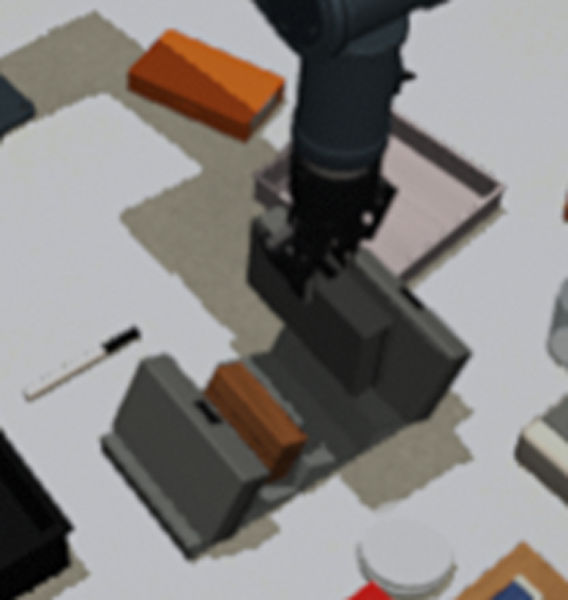

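The crop shows box M hanging level and upright at about (330,330). The wrist reads about 1.6 N, which is 160 g, so it is empty and goes in the crate. I'll refine the crate and tray poses from the rim's far edges.

```bash
cat > cont.py <<'E'
from h import *
z=np.load('pics/top0.npz');im=z['im'];c=ctrl.camera_info('top');C=-np.array(c['R']).T@np.array(c['t'])
def onz(uv,h):
    p=pts('top',uv,np.ones(len(uv)));v=p-C;return (C+v*((h-C[2])/v[:,2:]))[:,:2]
g=im.max(2)
for nm,(c0,c1,r0,r1),h,dims,sgn in(('crate',(315,395,165,240),.078,(204,196),-1),('tray',(160,228,182,250),.038,(200,190),1)):
    sub=g[r0:r1,c0:c1]; m=(sub<(45 if nm=='crate' else 110)).astype(np.uint8)
    if nm=='crate': m=cv2.morphologyEx(m,cv2.MORPH_OPEN,np.ones((3,3)))
    k,l,st,ce=cv2.connectedComponentsWithStats(m);i=1+st[1:,4].argmax();m=(l==i).astype(np.uint8)
    cn=max(cv2.findContours(m,0,1)[0],key=cv2.contourArea).reshape(-1,2)+[c0,r0]
    hull=cv2.convexHull(cn.astype(np.int32)).reshape(-1,2).astype(float)
    for hh in(0,h):
        r=cv2.minAreaRect((onz(hull,hh)*1000).astype(np.float32));print(nm,hh,np.round(r[0]),np.round(r[1]),round(r[2],1))
    P=onz(hull,h);yaw=np.radians((4.2)*sgn);R=np.array([[np.cos(yaw),np.sin(yaw)],[-np.sin(yaw),np.cos(yaw)]]);L=P@R.T
    hi=L.max(0);lo=L.min(0)
    far=[hi[0]-dims[0]/2000,(lo[1]+dims[1]/2000) if nm=='crate' else hi[1]-dims[1]/2000]
    print(nm,'center from far edges',(R.T@far).round(4))
E
python3 cont.py
```

```text
crate 0 [ 502. -330.] [212. 224.] 85.2
crate 0.078 [ 486. -317.] [202. 214.] 85.2
crate center from far edges [ 0.4902 -0.3209]
tray 0 [461. 319.] [199. 188.] 4.0
tray 0.038 [454. 311.] [195. 184.] 4.0
tray center from far edges [0.4513 0.3079]
```

```bash
python3 -m handwheel '0 0.3 -0.4 0 1; 0 0.6 -0.4 0 1; -0.2 0.9 0 0 1; -0.2 1 0 0 1; -0.2 1 0 0 1; -0.2 1 0 0 1; -0.2 1 0 0 1; -0.2 1 0 0 1' >/dev/null
python3 -m handwheel '-0.2 1 0 0 1; -0.2 1 0 0 1; -0.2 1 0 0 1; -0.2 1 0 0 1; -0.2 1 0 0 1; -0.2 1 0 0 1; -0.2 1 0 0 1; -0.2 0.8 0 0 1' >/dev/null
python3 go.py .488 -.358 .1 -4.5
```

```text
t 13.3 p [ 0.5073 -0.3021  0.182 ] yaw -4.74 F [ 0.73  0.54 -1.98] gap 0.396 ff 59.9
units (after spin) x -0.60 y 2.29 z 3.28 spin -0.05
```

```bash
python3 -m handwheel '-0.2 0.8 0 0 1; -0.2 0.8 0 0 1; -0.2 0.5 0 0 1; 0 0.2 0.5 0 1; 0 0 0.8 0 1; 0 0 0.8 0 1; 0 0 0.7 0 1; 0 0 0.2 0 1' >/dev/null
python3 go.py .488 -.358 .06 -4.5
python3 - <<'E'
from h import *
s,_=snap('scene','s5');t,_=snap('top','t5')
a=cv2.resize(s[200:330,110:290,::-1],(554,400),interpolation=cv2.INTER_CUBIC);cv2.imwrite('pics/c5.png',a)
P=cloud('top',_).reshape(-1,3);m=(abs(P[:,1]+.36)<.05)&(abs(P[:,0]-.488)<.12)&(P[:,2]>.1)&(P[:,2]<.18)&(P[:,0]>.5)
E
```

```text
t 14.1 p [ 0.4874 -0.3534  0.1028] yaw -4.64 F [-0.14  0.71 -2.69] gap 0.397 ff 59.9
units (after spin) x 0.04 y 0.18 z 1.71 spin -0.03
```

View pics/c5.png

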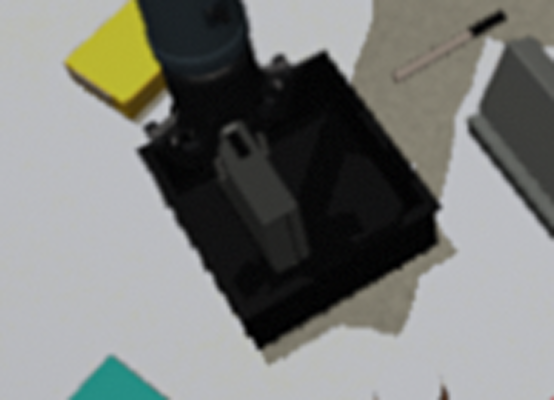

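The crop shows the box over the crate, its mark at (240,143) and its +x end at (290,210). I'll check where it sits lengthwise numerically.

Run:
```python
from h import *
for n,f in(('scene','s5'),('top','t5')):
  P=cloud(n,np.load(f'pics/{f}.npz')['d']).reshape(-1,3)
  m=(abs(P[:,1]+.355)<.03)&(P[:,0]>.38)&(P[:,0]<.62)&(P[:,2]>.10)&(P[:,2]<.17);q=P[m]
  f=q[q[:,0]>.53]
  print(n,len(q),'x',np.percentile(q[:,0],[1,5,95,99]).round(3),'z front',np.percentile(f[:,2],[5,50,95]).round(3),'y front',np.percentile(f[:,1],[5,50,95]).round(3))
```

```text
scene 661 x [0.469 0.479 0.57  0.571] z front [0.106 0.156 0.162] y front [-0.376 -0.362 -0.345]
top 94 x [0.45  0.456 0.562 0.565] z front [0.111 0.157 0.166] y front [-0.36  -0.345 -0.341]
```

```bash
python3 -m handwheel '0 0.18 0.4 0 1; 0 0 0.6 0 1; 0 0 0.6 0 1; 0 0 0.4 0 1; 0 0 0.15 0 1; 0 0 0.05 0 1; 0 0 0 0 1; 0 0 0 0 1' >/dev/null
python3 go.py .488 -.358 .045 -4.5
python3 -m handwheel '0 0 0.04 0 1; 0 0 0.04 0 1; 0 0 0.04 0 1; 0 0 0 0 1; 0 0 0 0 1; 0 0 0 0 1; 0 0 0 0 1; 0 0 0 0 1' >/dev/null
python3 go.py
```

```text
t 15.0 p [ 0.4887 -0.3601  0.0514] yaw -4.65 F [ 0.31 -0.07 -1.11] gap 0.396 ff 59.9
units (after spin) x -0.03 y -0.08 z 0.26 spin -0.03
t 15.8 p [ 0.4883 -0.3597  0.0476] yaw -4.66 F [-0.25 -0.29 -1.43] gap 0.399 ff 59.9
```

```bash
python3 -m handwheel '0 0 0.06 0 1; 0 0 0 0 1; 0 0 0.04 0 1; 0 0 0 0 1; 0 0 0.02 0 1; 0 0 0 0 1; 0 0 0 0 1; 0 0 0 0 1' >/dev/null
python3 go.py
```

```text
t 16.6 p [ 0.4883 -0.3597  0.0446] yaw -4.66 F [ 0.52 -0.37 -2.18] gap 0.394 ff 59.9
```

```bash
python3 -m handwheel '0 0 0.06 0 1; 0 0 0 0 1; 0 0 0.04 0 1; 0 0 0 0 1; 0 0 0 0 1; 0 0 0 0 1; 0 0 0 0 1; 0 0 0 0 1' >/dev/null
python3 go.py
```

```text
t 17.4 p [ 0.4883 -0.3597  0.0422] yaw -4.66 F [-0.05  0.54 -1.68] gap 0.401 ff 59.9
```

```bash
python3 -m handwheel '0 0 0.04 0 1; 0 0 0.04 0 1; 0 0 0.04 0 1; 0 0 0 0 1; 0 0 0 0 1; 0 0 0 0 1; 0 0 0 0 1; 0 0 0 0 1' >/dev/null
python3 go.py
python3 - <<'E'
from h import *
_,d=snap('scene','s6')
q=cloud('scene',d).reshape(-1,3);q=q[(abs(q[:,1]+.36)<.03)&(q[:,0]>.53)&(q[:,0]<.58)&(q[:,2]>.06)&(q[:,2]<.14)]
print(np.percentile(q[:,2],[50,75,90,95]).round(4), np.percentile(q[:,0],[95,99]).round(4))
E
```

```text
t 18.2 p [ 0.4884 -0.3599  0.0409] yaw -4.66 F [-3.14  2.15 10.12] gap 0.396 ff 61.3
[0.0955 0.0979 0.0994 0.1001] [0.5714 0.5723]
```

Box M is on the crate floor (10 N contact). I release it and go back to box L, whose right side is now free.

```bash
python3 -m handwheel '0 0 -0.04 0 0.42; 0 0 0 0 0.42; 0 0 -0.3 0 0.42; 0 0 -0.8 0 0.42; 0 0 -1 0 0.42; 0 0 -1 0 0.42; 0 -0.3 -1 0 0.42; 0.1 -0.8 -0.3 0 0.42' >/dev/null
python3 go.py
python3 -m handwheel '0.2 -1 0 0 0.16; 0.2 -1 0 0 0.16; 0.2 -1 0 0 0.16; 0.2 -1 0 0 0.16; 0.2 -1 0 0 0.16; 0.2 -1 0 0 0.16; 0.2 -1 0 0 0.16; 0.2 -1 0 0 0.16' >/dev/null
python3 -m handwheel '0.2 -1 0 0 0.16; 0.2 -1 0 0 0.16; 0.2 -1 0 0 0.16; 0.2 -1 0 0 0.16; 0.2 -1 0 0 0.16; 0.2 -1 0 0 0.16; 0.2 -1 0 0 0.16; 0.2 -1 0 0 0.16' >/dev/null
python3 go.py .62 .158 .135 -4.7
```

```text
t 19.05 p [ 0.4942 -0.3345  0.1533] yaw -4.77 F [-0.12  0.05  0.93] gap 0.577 ff 0.0
t 20.65 p [0.6043 0.0621 0.1492] yaw -4.62 F [ 1.06 -0.52 -0.39] gap 0.843 ff 0.0
units (after spin) x 0.31 y -3.88 z 0.57 spin 0.02
```

```bash
python3 -m handwheel '0.1 -1 0 0 0.16; 0.1 -1 0 0 0.16; 0.1 -0.9 0.2 0 0.16; 0 -0.6 0.2 0 0.16; 0 -0.2 0.2 0 0.16; 0 0 0 0 0.16; 0 0 0 0 0.16; 0 0 0 0 0.16' >/dev/null
python3 - <<'E'
from h import *
im,d=snap('scene','s7');P=cloud('scene',d).reshape(-1,3)
def rep(nm,P,yc):
  s=P[:,1]-(P[:,2]-.06)*.466+(P[:,0]-.58)*.082
  m=(abs(s-yc)<.007)&(P[:,2]>.05)&(P[:,2]<.088)&(P[:,0]>.47)&(P[:,0]<.72);print(nm,m.sum(),np.median(s[m]).round(4),np.percentile(P[m,0],[1,99]).round(3))
rep('L',P,.1414);rep('R',P,-.1001)
q=cloud('scene',np.load('pics/s6.npz')['d'])
m=(abs(P[:,0]-.5)<.12)&(abs(P[:,1]+.33)<.11)&(P[:,2]>.09)&(P[:,2]<.12);r=cv2.minAreaRect((P[m,:2]*1000).astype(np.float32));print('crate box',m.sum(),np.round(r[0]),np.round(r[1]),round(r[2],1),np.median(P[m,2]).round(4))
E
python3 go.py .62 .158 .045 -4.7
```

```text
L 562 0.1418 [0.54  0.701]
R 528 -0.1 [0.516 0.679]
crate box 640 [ 489. -360.] [ 36. 168.] 85.2 0.0975
t 21.5 p [0.6204 0.1503 0.1355] yaw -4.73 F [0.37 0.38 0.45] gap 0.835 ff 0.0
units (after spin) x -0.04 y -0.31 z 3.62 spin -0.01
```

```bash
python3 -m handwheel '0 -0.3 0 0 0.16; 0 0 0.5 0 0.16; 0 0 0.5 0 0.16; 0 0 0.5 0 0.16; 0 0 0.5 0 0.16; 0 0 0.2 0 0.16; 0 0 0 0 0.16; 0 0 0 0 0.16' >/dev/null
python3 go.py .62 .158 .045 -4.7
```

```text
t 22.3 p [0.621  0.1588 0.0802] yaw -4.66 F [0.46 0.47 0.11] gap 0.839 ff 0.0
units (after spin) x -0.04 y 0.03 z 1.41 spin 0.01
```

```bash
python3 -m handwheel '0 0.03 0.5 0 0.16; 0 0 0.5 0 0.16; 0 0 0.3 0 0.16; 0 0 0.1 0 0.16; 0 0 0 0 0.16; 0 0.1 -0.05 0 0.21; 0 0.1 -0.05 0 0.26; 0 0.1 -0.05 0 0.31' >/dev/null
python3 go.py
python3 -m handwheel '0 0.1 -0.05 0 0.36; 0 0.1 -0.05 0 0.41; 0 0.1 -0.05 0 0.46; 0 0.1 -0.05 0 0.51; 0 0.1 -0.05 0 0.56; 0 0 0 0 1; 0 0 0 0 1; 0 0 0 0 1' >/dev/null
python3 go.py
```

```text
t 23.1 p [0.621  0.1516 0.0503] yaw -4.66 F [-0.36  4.91  2.82] gap 0.687 ff 2.1
t 23.9 p [0.6192 0.1377 0.0551] yaw -4.66 F [-0.1   0.29  2.48] gap 0.399 ff 61.1
```

```bash
python3 -m handwheel '0 0 -0.2 0 1; 0 0 -0.5 0 1; 0 0 -0.8 0 1; 0 0 -0.8 0 1; 0 0 -0.8 0 1; 0 0 -0.8 0 1; 0 0 -0.3 0 1; 0 0 0 0 1' >/dev/null
python3 go.py
python3 -m handwheel '0 0 0 0 1; 0 0 0 0 1; 0 0 0 0 1; 0 0 0 0 1; 0 0 0 0 1; 0 0 0 0 1; 0 0 0 0 1; 0 0 0 0 1' >/dev/null
python3 go.py .449 .351 .14 4
```

```text
t 24.7 p [0.6198 0.1383 0.1616] yaw -4.64 F [ 0.27 -0.48 -3.68] gap 0.399 ff 60.1
t 25.5 p [0.6191 0.1381 0.1601] yaw -4.65 F [ 0.01  0.31 -4.26] gap 0.4 ff 60.1
units (after spin) x -6.19 y -8.97 z 0.81 spin -1.73
```

About 4 N, so box L is full and goes in the tray.

```bash
python3 -m handwheel '0 0 0 -0.87 1; 0 0 0 -0.86 1; -0.4 -0.5 0 0 1; -0.6 -0.9 0 0 1; -0.7 -1 0 0 1; -0.7 -1 0 0 1; -0.7 -1 0 0 1; -0.7 -1 0 0 1' >/dev/null
python3 -m handwheel '-0.7 -1 0 0 1; -0.7 -1 0 0 1; -0.6 -0.9 0 0 1; -0.35 -0.6 0.2 0 1; 0 0 0.4 0 1; 0 0 0.6 0 1; 0 0 0.6 0 1; 0 0 0 0 1' >/dev/null
python3 go.py .449 .351 .041 4
python3 - <<'E'
from h import *
for n in('scene','top'):
  _,d=snap(n,n+'8');q=cloud(n,d).reshape(-1,3);q=q[(abs(q[:,0]-.45)<.13)&(abs(q[:,1]-.35)<.05)&(q[:,2]>.13)&(q[:,2]<.175)]
  b=q[abs(q[:,0]-.45)>.05]
  if len(b)>5: print(n,len(b),np.percentile(b[:,0],[1,50,99]).round(3),np.percentile(b[:,1],[1,50,99]).round(3),np.median(b[:,2]).round(3))
E
```

```text
t 27.1 p [0.4483 0.3481 0.1126] yaw 3.93 F [-0.17 -0.96 -4.54] gap 0.399 ff 60.8
units (after spin) x 0.04 y -0.11 z 2.87 spin -0.01
scene 313 [0.366 0.509 0.534] [0.322 0.336 0.371] 0.162
top 47 [0.502 0.515 0.529] [0.332 0.336 0.354] 0.169
```

```bash
python3 -m handwheel '0 -0.1 0.4 0 1; 0 0 0.6 0 1; 0 0 0.6 0 1; 0 0 0.6 0 1; 0 0 0.3 0 1; 0 0 0.1 0 1; 0 0 0 0 1; 0 0 0 0 1' >/dev/null
python3 go.py
python3 -m handwheel '0 0 0.06 0 1; 0 0 0.06 0 1; 0 0 0.06 0 1; 0 0 0 0 1; 0 0 0 0 1; 0 0 0 0 1; 0 0 0 0 1; 0 0 0 0 1' >/dev/null
python3 go.py
```

```text
t 28.0 p [0.4507 0.3522 0.0509] yaw 3.99 F [ 0.37  0.65 -3.4 ] gap 0.394 ff 60.8
t 28.8 p [0.4501 0.3519 0.0456] yaw 3.99 F [ 0.18 -0.23 -3.91] gap 0.395 ff 60.8
```

```bash
python3 -m handwheel '0 0 0.06 0 1; 0 0 0.06 0 1; 0 0 0.04 0 1; 0 0 0 0 1; 0 0 0 0 1; 0 0 0 0 1; 0 0 0 0 1; 0 0 0 0 1' >/dev/null
python3 go.py
```

```text
t 29.6 p [0.4501 0.3519 0.0417] yaw 3.99 F [ 0.26  0.   -3.78] gap 0.4 ff 60.8
```

```bash
python3 -m handwheel '0 0 0.04 0 1; 0 0 0.04 0 1; 0 0 0.04 0 1; 0 0 0 0 1; 0 0 0 0 1; 0 0 0 0 1; 0 0 0 0 1; 0 0 0 0 1' >/dev/null
python3 go.py .6 -.084 .135 -4.7
```

```text
t 30.4 p [0.4501 0.3518 0.0386] yaw 3.99 F [ 0.69  0.17 -3.53] gap 0.395 ff 60.8
units (after spin) x 7.41 y 16.88 z -3.85 spin 1.74
```

```bash
python3 -m handwheel '0 0 0.04 0 1; 0 0 0.04 0 1; 0 0 0 0 1; 0 0 0 0 1; 0 0 0 0 1; 0 0 0 0 1; 0 0 0 0 1; 0 0 0 0 1' >/dev/null
python3 go.py
```

```text
t 31.2 p [0.4503 0.3519 0.038 ] yaw 4.0 F [-2.92 -1.45  6.66] gap 0.398 ff 61.9
```

Run:
```python
from h import *
_,d=snap('scene','s9')
q=cloud('scene',d).reshape(-1,3);q=q[(abs(q[:,1]-.35)<.02)&(q[:,0]>.505)&(q[:,0]<.53)&(q[:,2]>.05)]
print(np.percentile(q[:,2],[25,50,75,90]).round(4))
```

```text
[0.0715 0.0909 0.0962 0.0983]
```

```bash
python3 -m handwheel '0 0 -0.04 0 0.42; 0 0 0 0 0.42; 0 0 -0.3 0 0.42; 0 0 -0.8 0 0.42; 0 0 -1 0 0.42; 0 0 -1 0 0.42; 0 0 -0.7 0.87 0.3; 0 0 0 0.87 0.16' >/dev/null
python3 -m handwheel '0.45 1 0 0 0.16; 0.45 1 0 0 0.16; 0.45 1 0 0 0.16; 0.45 1 0 0 0.16; 0.45 1 0 0 0.16; 0.45 1 0 0 0.16; 0.45 1 0 0 0.16; 0.45 1 0 0 0.16' >/dev/null
python3 -m handwheel '0.45 1 0 0 0.16; 0.45 1 0 0 0.16; 0.45 1 0 0 0.16; 0.45 1 0 0 0.16; 0.45 1 0 0 0.16; 0.45 1 0 0 0.16; 0.4 0.7 0 0 0.16; 0 0 0 0 0.16' >/dev/null
python3 go.py .5975 -.082 .085 -4.7
python3 - <<'E'
from h import *
im,d=snap('scene','s10');P=cloud('scene',d).reshape(-1,3)
m=(abs(P[:,0]-.45)<.12)&(abs(P[:,1]-.33)<.11)&(P[:,2]>.08)&(P[:,2]<.12);r=cv2.minAreaRect((P[m,:2]*1000).astype(np.float32));print('tray box',m.sum(),np.round(r[0]),np.round(r[1]),round(r[2],1),np.median(P[m,2]).round(4))
E
```

```text
t 33.65 p [ 0.5882 -0.0306  0.1329] yaw -4.86 F [ 0.16  0.85 -0.05] gap 0.845 ff 0.0
units (after spin) x 0.54 y 2.02 z 1.91 spin -0.03
tray box 492 [452. 347.] [168.  44.] 2.2 0.0942
```

```bash
python3 -m handwheel '0.2 0.8 0 0 0.16; 0.2 0.8 0 0 0.16; 0.14 0.3 0 0 0.16; 0 0 0.5 0 0.16; 0 0 0.5 0 0.16; 0 0 0.5 0 0.16; 0 0 0.4 0 0.16; 0 0 0 0 0.16' >/dev/null
python3 -m handwheel '0 0 0 0 0.16; 0 0 0 0 0.16; 0 0 0 0 0.16; 0 0 0 0 0.16; 0 0 0 0 0.16; 0 0 0 0 0.16; 0 0 0 0 0.16; 0 0 0 0 0.16' >/dev/null
python3 go.py .5975 -.082 .045 -4.7
```

```text
t 35.3 p [ 0.5963 -0.0766  0.0851] yaw -4.71 F [-0.26 -0.41  0.11] gap 0.841 ff 0.0
units (after spin) x 0.06 y 0.21 z 1.60 spin -0.00
```

```bash
python3 -m handwheel '0.06 0.21 0.3 0 0.16; 0 0 0.5 0 0.16; 0 0 0.5 0 0.16; 0 0 0.2 0 0.16; 0 0 0.1 0 0.16; 0 0.1 -0.05 0 0.21; 0 0.1 -0.05 0 0.26; 0 0.1 -0.05 0 0.31' >/dev/null
python3 go.py
python3 -m handwheel '0 0.1 -0.05 0 0.36; 0 0.1 -0.05 0 0.41; 0 0.1 -0.05 0 0.46; 0 0.1 -0.05 0 0.51; 0 0.1 -0.05 0 0.56; 0 0 0 0 1; 0 0 0 0 1; 0 0 0 0 1' >/dev/null
python3 go.py
```

```text
t 36.1 p [ 0.5974 -0.0891  0.0498] yaw -4.69 F [-0.3   2.85  3.18] gap 0.687 ff 1.6
t 36.9 p [ 0.5959 -0.1024  0.0554] yaw -4.7 F [-0.08  0.18  3.13] gap 0.399 ff 60.0
```

```bash
python3 -m handwheel '0 0 -0.2 0 1; 0 0 -0.5 0 1; 0 0 -0.8 0 1; 0 0 -0.8 0 1; 0 0 -0.8 0 1; 0 0 -0.8 0 1; 0 0 -0.3 0 1; 0 0 0 0 1' >/dev/null
python3 go.py
python3 -m handwheel '0 0 0 0 1; 0 0 0 0 1; 0 0 0 0 1; 0 0 0 0 1; 0 0 0 0 1; 0 0 0 0 1; 0 0 0 0 1; 0 0 0 0 1' >/dev/null
python3 go.py .455 .267 .16 4
python3 go.py .494 -.278 .16 -4.5
```

```text
t 37.7 p [ 0.5965 -0.102   0.1615] yaw -4.7 F [ 0.56 -0.72 -3.31] gap 0.402 ff 60.2
t 38.5 p [ 0.5958 -0.1019  0.1602] yaw -4.71 F [ 0.32 -0.12 -4.2 ] gap 0.392 ff 60.2
units (after spin) x -4.59 y -15.11 z 0.01 spin -1.74
t 38.5 p [ 0.5958 -0.1019  0.1602] yaw -4.71 F [ 0.32 -0.12 -4.2 ] gap 0.392 ff 60.2
units (after spin) x -3.51 y 7.34 z 0.01 spin -0.04
```

About 4 N again, so box R is full and goes in the tray's other place.

```bash
python3 -m handwheel '0 0 0 -0.87 1; 0 0 0 -0.87 1; -0.1 -0.5 0 0 1; -0.3 -0.9 0 0 1; -0.3 -1 0 0 1; -0.3 -1 0 0 1; -0.3 -1 0 0 1; -0.3 -1 0 0 1' >/dev/null
python3 -m handwheel '-0.3 -1 0 0 1; -0.3 -1 0 0 1; -0.3 -1 0 0 1; -0.3 -1 0 0 1; -0.3 -1 0 0 1; -0.3 -1 0 0 1; -0.3 -1 0 0 1; -0.3 -1 0 0 1' >/dev/null
python3 -m handwheel '-0.3 -0.9 0 0 1; -0.3 -0.6 0 0 1; -0.2 -0.2 0 0 1; 0 0 0.3 0 1; 0 0 0.6 0 1; 0 0 0.6 0 1; 0 0 0.2 0 1; 0 0 0 0 1' >/dev/null
python3 go.py .455 .267 .041 4
python3 - <<'E'
from h import *
for n in('scene',):
  _,d=snap(n,n+'11');q=cloud(n,d).reshape(-1,3);q=q[(abs(q[:,0]-.45)<.13)&(abs(q[:,1]-.267)<.04)&(q[:,2]>.13)&(q[:,2]<.18)]
  b=q[abs(q[:,0]-.45)>.05]
  print(n,len(b),np.percentile(b[:,0],[1,50,99]).round(3),np.percentile(b[:,1],[1,50,99]).round(3),np.median(b[:,2]).round(3))
E
```

```text
t 40.9 p [0.4493 0.2654 0.1166] yaw 3.92 F [ 0.84 -0.57 -4.25] gap 0.4 ff 61.0
units (after spin) x 0.23 y -0.05 z 3.02 spin -0.02
scene 330 [0.369 0.511 0.534] [0.241 0.253 0.285] 0.165
```

```bash
python3 -m handwheel '0.12 -0.05 0.4 0 1; 0 0 0.6 0 1; 0 0 0.6 0 1; 0 0 0.6 0 1; 0 0 0.4 0 1; 0 0 0.2 0 1; 0 0 0 0 1; 0 0 0 0 1' >/dev/null
python3 go.py
python3 -m handwheel '0 0 0.06 0 1; 0 0 0.06 0 1; 0 0 0.04 0 1; 0 0 0 0 1; 0 0 0 0 1; 0 0 0 0 1; 0 0 0 0 1; 0 0 0 0 1' >/dev/null
python3 go.py .455 .267 .038 4
```

```text
t 41.75 p [0.4532 0.268  0.0481] yaw 3.99 F [ 0.96 -0.82 -3.41] gap 0.398 ff 61.0
t 42.55 p [0.4527 0.2678 0.0436] yaw 3.99 F [-0.53 -0.13 -3.28] gap 0.398 ff 61.0
units (after spin) x 0.09 y 0.04 z 0.23 spin -0.00
```

```bash
python3 -m handwheel '0 0 0.06 0 1; 0 0 0.06 0 1; 0 0 0.04 0 1; 0 0 0 0 1; 0 0 0 0 1; 0 0 0 0 1; 0 0 0 0 1; 0 0 0 0 1' >/dev/null
python3 go.py
```

```text
t 43.35 p [0.4527 0.2678 0.0397] yaw 4.0 F [-0.45 -0.51 -3.91] gap 0.399 ff 61.0
```

```bash
python3 -m handwheel '0 0 0.04 0 1; 0 0 0.04 0 1; 0 0 0.02 0 1; 0 0 0 0 1; 0 0 0 0 1; 0 0 0 0 1; 0 0 0 0 1; 0 0 0 0 1' >/dev/null
python3 go.py
```

```text
t 44.15 p [0.4528 0.2679 0.0379] yaw 4.0 F [-2.24 -0.4   6.55] gap 0.393 ff 62.0
```

Box R is on the tray floor. I release, rise clear, and check the result.

```bash
python3 -m handwheel '0 0 -0.04 0 0.42; 0 0 0 0 0.42; 0 0 -0.3 0 0.42; 0 0 -0.8 0 0.42; 0 0 -1 0 0.42; 0 0 -1 0 0.42; 0 0 -1 0 0.42; 0 0 -1 0 0.42' >/dev/null
python3 -m handwheel '-0.5 0 -1 0 0.42; -0.8 0 -0.5 0 0.42; -1 0 0 0 0.42; -1 0 0 0 0.42; -0.5 0 0 0 0.42; 0 0 0 0 0.42; 0 0 0 0 0.42; 0 0 0 0 0.42' >/dev/null
python3 go.py
python3 - <<'E'
from h import *
s,d=snap('scene','s12');snap('top','t12')
cv2.imwrite('pics/c12.png',cv2.resize(s[110:370,90:450,::-1],(800,578),interpolation=cv2.INTER_CUBIC))
E
```

```text
t 45.75 p [0.3591 0.2613 0.2032] yaw 3.98 F [-0.12  0.43 -0.68] gap 0.579 ff 0.0
```

View pics/c12.png

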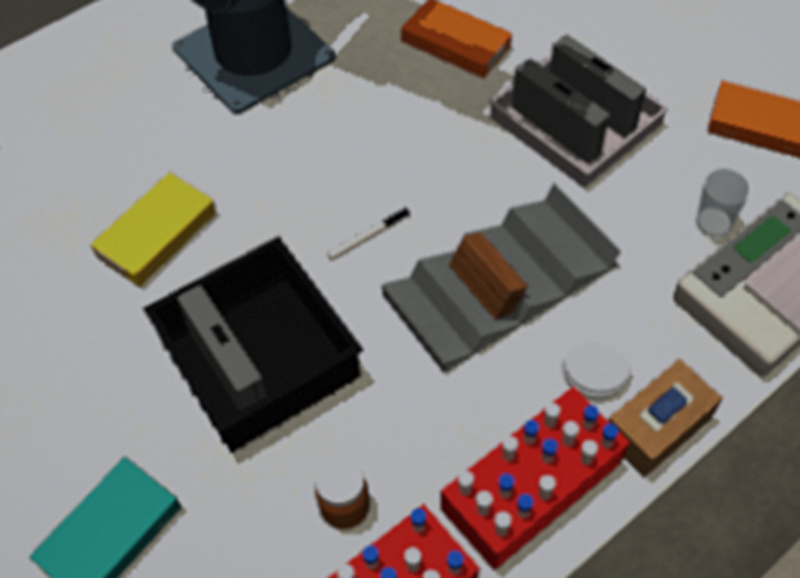

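The picture shows two boxes upright in the tray, at (560,110) and (600,80), and one upright in the crate at (220,340). The case is still leaning in its seat (488,275), and the pen, petri dishes, beaker and jar are undisturbed. The arm is clear, so I hand in.

```bash
python3 -c "
from cell import ctrl
print(ctrl.finish_job())"
```

```text
the job is handed in; nothing more can be done
None
```

Job handed in at about 46 s: the two full boxes (about 4 N each) stand upright in the tray, the empty one (about 1.6 N) stands in the crate, and the last picture shows the case and the bench items undisturbed.

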